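# Line up the drug vials with their syringes for the pharmacist's check

### The arm

A 6-joint arm with a two-finger parallel gripper is mounted at the origin on the work surface. World frame = base frame: x ahead of the robot, y to its left, z up, the work surface at z = 0. Lengths are in m, angles in degrees, forces in N, time in s.
With the tool pointing down it reaches from about 0.4 to 0.825 m from the base axis. Payload 7 kg.
Tool frame: the origin (TCP) lies on the front face of the gripper's body, between the roots of the fingers; the fingertips stand 66 mm ahead of it and the grasp point (between the pads) lies 47 mm ahead of it (ctrl.grasp_offset is the z of the grasp point in the tool frame, in m); z points along the fingers, y is the direction in which the jaws open and shut (so a half turn about z gives the same grasp; the last joint's range is limited). The gripper opens to 88 mm and grips with 3 to 60 N. Pads are 19 mm wide; open, the fingers measure 130 mm over their backs; the gripper's body (78 mm by 193 mm) begins 47 mm behind the grasp point.
Start: joints at [-47.607, 20.546, 0.682, 0, -70.136, -16.507], TCP at [0.295, -0.607, 0.292] pointing down, gripper open.
Joint ranges: [-176.03, 176.03], [-82.01, 121.73], [-58.28, 71.71], [-173.87, 95.51], [-174.79, -0.11], [-173.66, 173.66]. Speed limits (degrees/s): [136.94, 136.94, 172.46, 180, 180, 180].

### API

Orientations are given as [roll, pitch, yaw] about the fixed x, y, z axes, in that order (R = Rz(yaw) Ry(pitch) Rx(roll)).
In Python, from plant import ctrl gives the robot as it stands.
- The arm moves only by the shell command python3 -m creep 'ROWS'. ROWS is JSON, a list of rows, each a list of 7 numbers: the turn, a rotation vector about the tool's x, y, z in rad, then the shift along the tool's x, y, z in m, then the opening, from 0 (shut) to 1 (fully open). In form: [[wx, wy, wz, dx, dy, dz, grip], ...]. A call has 1 to 12 rows; each row is the pose to reach, as a shift and turn from the pose commanded when the call began, along the tool's axes at that moment; what a row does not reach only later rows make up. A row lasts 1/12 s, in which the tool goes at most 41.7 mm and 7.16 degrees, less where a joint would pass 70% of its speed; a pose out of reach is approached as far as the arm can. A call with a gripper value outside its range is refused whole. The fingers move at their own pace and stop on an object; the grip force is fixed at half the most. Time passes only in rows, so rows that repeat a pose let the fingers close. It gives the time, the measured TCP pose, the force and the opening at its end, in the units of the state.
- ctrl.get_obs(): the state, without advancing time (a new reading comes with each control period).
- ctrl.snapshot(name): name is "side" or "top"; returns the picture (480x640x3 uint8, blue, green, red); there is no depth.
- ctrl.camera_model(name): a dict with "K" (3x3 intrinsics, pixels), "rvec" (rotation vector, rad) and "tvec" (3), from world to camera coordinates, as OpenCV has them. Camera axes: x right, y down, z forward; pixel columns grow to the right and rows downward; lengths in m; the calibration is good to about 2 mm. A picture is of the moment at which its call begins. camera_model takes no time and is no camera call.
- ctrl.close_job(): hands the job in, once; it reports no verdict.
The state is a dict: "clock": time; "joint_pos": joint angles; "qvel": joint speeds; "tau": joint torques, N m; "tool_pos": TCP position; "orientation": TCP orientation; "force": force on the tool from outside, world axes, zero at the start; "moment": the same for the moment, N m; "opening": finger opening in m.
Only numpy, scipy, OpenCV 4.12 (cv2) and the standard library are available. Lean on these libraries where they do the work, as an engineer would, in place of code of your own. Each camera call takes 0.05 s, during which the arm holds its last target.

### The job

The four drugs in the white rack have been drawn up into the syringes lying in the pale blue check tray. For the pharmacist's check, move the vials over to the tray so that they stand in the same order as the syringes: each vial set down gently, upright and fully down in the compartment at the tip of the syringe of its own colour. Leave the grey-capped diluent vial in the rack and the syringes where they lie.

Things in the scene. Friction and masses are not known exactly. Their poses are not given: they have to be found in the camera images.
- vial_magenta: glass vial, magenta cap, magenta band on its white label: straight body 36 mm in diameter up to 44 mm, then shoulder and neck; cap 21 mm in diameter; 63 mm tall, about 70 g. Origin: centre of its underside, z up (round: x, y mean nothing). Starts in any well of the fixed white rack: five wells 58 mm apart in a straight row, 12 mm deep, floors 8 mm above the table.
- vial_blue: glass vial, blue cap, blue band on its white label: straight body 36 mm in diameter up to 44 mm, then shoulder and neck; cap 21 mm in diameter; 63 mm tall, about 70 g. Origin: centre of its underside, z up (round: x, y mean nothing). Starts in any well of the fixed white rack: five wells 58 mm apart in a straight row, 12 mm deep, floors 8 mm above the table.
- vial_yellow: glass vial, yellow cap, yellow band on its white label: straight body 36 mm in diameter up to 44 mm, then shoulder and neck; cap 21 mm in diameter; 63 mm tall, about 70 g. Origin: centre of its underside, z up (round: x, y mean nothing). Starts in any well of the fixed white rack: five wells 58 mm apart in a straight row, 12 mm deep, floors 8 mm above the table.
- vial_green: glass vial, green cap, green band on its white label: straight body 36 mm in diameter up to 44 mm, then shoulder and neck; cap 21 mm in diameter; 63 mm tall, about 70 g. Origin: centre of its underside, z up (round: x, y mean nothing). Starts in any well of the fixed white rack: five wells 58 mm apart in a straight row, 12 mm deep, floors 8 mm above the table.
- vial_grey: the diluent vial, of the same shape and size with a dark grey cap and band; it stands in the remaining well of the white rack (302 mm long, 64 mm wide, top 20 mm above the table) and stays there. Origin: centre of its underside, z up.
- syringe_magenta: loose capped 10 ml syringe, magenta label round the barrel and magenta tip cap, lying in one of the tray's four lanes: 143 mm long, 18 mm high, flange 28 mm wide. Origin: underside, 66 mm behind the tip cap's end; x points along it to the tip, which points at its lane's vial compartment (within 6 mm and 0.06 rad).
- syringe_blue: loose capped 10 ml syringe, blue label round the barrel and blue tip cap, lying in one of the tray's four lanes: 143 mm long, 18 mm high, flange 28 mm wide. Origin: underside, 66 mm behind the tip cap's end; x points along it to the tip, which points at its lane's vial compartment (within 6 mm and 0.06 rad).
- syringe_yellow: loose capped 10 ml syringe, yellow label round the barrel and yellow tip cap, lying in one of the tray's four lanes: 143 mm long, 18 mm high, flange 28 mm wide. Origin: underside, 66 mm behind the tip cap's end; x points along it to the tip, which points at its lane's vial compartment (within 6 mm and 0.06 rad).
- syringe_green: loose capped 10 ml syringe, green label round the barrel and green tip cap, lying in one of the tray's four lanes: 143 mm long, 18 mm high, flange 28 mm wide. Origin: underside, 66 mm behind the tip cap's end; x points along it to the tip, which points at its lane's vial compartment (within 6 mm and 0.06 rad).
- tray: fixed pale blue tray, 249 x 237 mm, floor 3 mm thick. Row of four vial compartments 54 x 53 mm inside, wall tops 15 mm above the underside; before each, towards -x, a syringe lane (walls 8 to 12 mm high). Origin: underside, middle of the compartment row; compartment centres at x = 0, y = -87, -29, +29, +87 mm; x points from syringes to vials, z up.

How it is judged:
By the outcome, as a careful person would: the job done as asked, in the order asked, and still so for the second after the job is handed in, with the robot touching nothing.
It also fails if it takes over 96 s, if anything falls off the work surface, if the arm or the gripper's body presses on something with over 40 N, if the wrist force passes 120 N, or if a joint passes its speed limit or range.

## Working session

There is one attempt and no reset: what is moved stays moved. The work goes in short steps, Python scripts to look and compute and a shell command to move; the robot and the scene stay as the last step left them, time stands still between calls to the robot, and variables do not carry over. Pictures are saved under pics/ and viewed, and the job is handed in when it is done.

```bash
mkdir -p pics; ls; python3 - <<'E'
from plant import ctrl
import cv2,numpy as np
print(ctrl.get_obs(), ctrl.grasp_offset)
for n in("top","side"):
    cv2.imwrite(f"pics/{n}0.png",ctrl.snapshot(n)); m=ctrl.camera_model(n)
    R=cv2.Rodrigues(np.array(m["rvec"],float))[0]; print(n,m,-R.T@np.array(m["tvec"]).ravel())
E
```

```text
pics
{'clock': 0.0, 'joint_pos': array([-4.76079872e+01,  2.05888753e+01,  6.33624887e-01, -2.17851895e-02,
       -7.01381183e+01, -1.65066034e+01]), 'qvel': array([ 0.01866611, -0.00065029,  0.10046374, -0.01613504,  0.01924813,
        0.124897  ]), 'tau': array([ 3.30801277e-04, -5.82726073e+01,  2.93056262e+01,  6.99755609e+00,
        6.77667311e-03, -1.99087417e-04]), 'tool_pos': array([ 0.29449406, -0.60692226,  0.29124515]), 'orientation': array([ 1.79904660e+02, -6.89556835e-03, -1.54122003e+02]), 'force': array([-0.07784133, -0.1849839 , -0.77642501]), 'moment': array([ 0.04951671,  0.0141004 , -0.00935414]), 'opening': 0.08778907923146524} 0.0468
top {'K': array([[576.92277457,   0.        , 317.19053388],
       [  0.        , 576.92277457, 239.36520642],
       [  0.        ,   0.        ,   1.        ]]), 'rvec': array([ 2.16528556, -2.20463695,  0.12051274]), 'tvec': array([-0.00471442,  0.5124507 ,  1.0271157 ])} [0.41824383 0.00827392 1.06892387]
side {'K': array([[608.00824532,   0.        , 319.90078752],
       [  0.        , 608.00824532, 245.86451647],
       [  0.        ,   0.        ,   1.        ]]), 'rvec': array([ 0.46422373, -2.82158034,  1.03087638]), 'tvec': array([0.46976641, 0.16339889, 1.18411493])} [0.25184953 0.75595973 1.00727581]
```

View pics/top0.png

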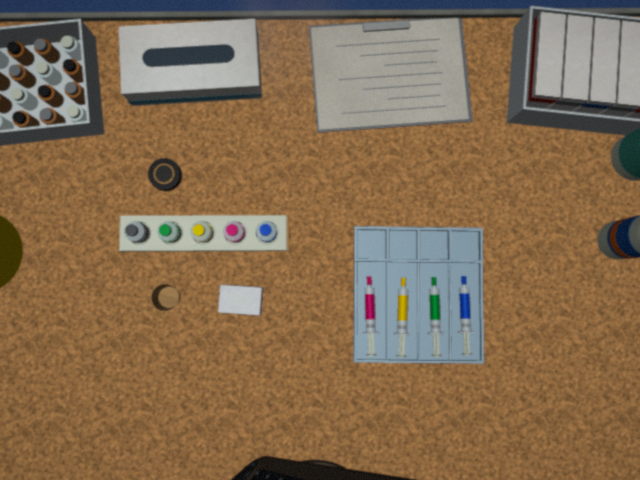

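View pics/side0.png

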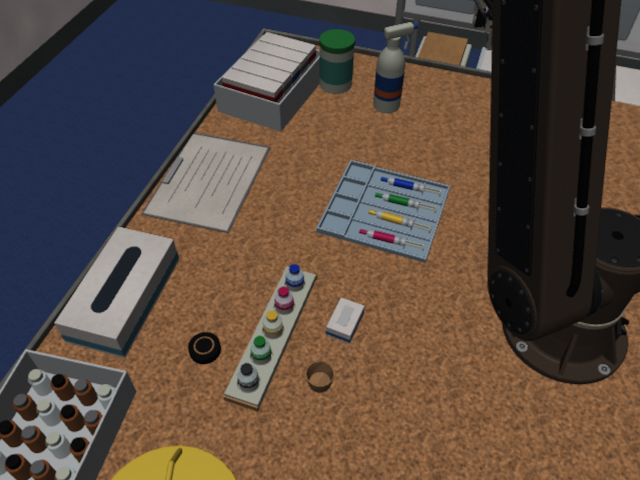

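The top view shows the rack with its caps at row ~231: grey at col 136, green 168, yellow 201, magenta 233, blue 265. The tray spans cols 355–483 and rows 227–362, with the syringes left to right magenta, yellow, green, blue and their tips pointing up (+x). The side view agrees with this order.

```bash
cat > h.py <<'E'
from plant import ctrl
import cv2,numpy as np
def cam(n):
    m=ctrl.camera_model(n);R=cv2.Rodrigues(np.array(m["rvec"],float))[0];t=np.array(m["tvec"],float).ravel()
    return np.array(m["K"],float),R,t
def ray(n,uv):
    K,R,t=cam(n);d=R.T@np.linalg.inv(K)@np.array([uv[0],uv[1],1.]);return -R.T@t,d
def onz(n,uv,z):
    o,d=ray(n,uv);return o+d*(z-o[2])/d[2]
def tri(a,b):
    (o1,d1),(o2,d2)=ray("top",a),ray("side",b)
    d1/=np.linalg.norm(d1);d2/=np.linalg.norm(d2)
    s=np.linalg.lstsq(np.c_[d1,-d2],o2-o1,rcond=None)[0]
    p,q=o1+s[0]*d1,o2+s[1]*d2
    return (p+q)/2,np.linalg.norm(p-q)
def proj(n,p):
    K,R,t=cam(n);return cv2.projectPoints(np.array([p],float),cv2.Rodrigues(R)[0],t,K,None)[0].ravel()
HUE=dict(magenta=(155,175),blue=(108,125),yellow=(22,33),green=(50,80))
def blobs(img,c,roi,smin=120,vmin=50,amin=15):
    h=cv2.cvtColor(img,cv2.COLOR_BGR2HSV);lo,hi=HUE[c]
    m=cv2.inRange(h,(lo,smin,vmin),(hi,255,255));k=np.zeros_like(m);x0,y0,x1,y1=roi;k[y0:y1,x0:x1]=m[y0:y1,x0:x1]
    n,l,s,cc=cv2.connectedComponentsWithStats(k)
    return sorted([(int(s[i,4]),cc[i].round(1).tolist(),s[i,:4].tolist()) for i in range(1,n) if s[i,4]>=amin],reverse=True)
E
python3 - <<'E'
from h import *
T=cv2.imread("pics/top0.png");S=cv2.imread("pics/side0.png")
for c in HUE:
    a=blobs(T,c,(110,210,300,260));b=blobs(S,c,(220,255,320,410))
    print(c,a[:3],b[:4])
    print("   tray",blobs(T,c,(350,220,490,370))[:3],blobs(S,c,(310,160,450,260))[:3])
h=cv2.cvtColor(T,cv2.COLOR_BGR2HSV)
print(h[240,370],h[227,400],h[350,390],h[222,125],S[1,1])
big=np.hstack([cv2.resize(T[205:265,110:300],None,fx=4,fy=4,interpolation=cv2.INTER_CUBIC)])
cv2.imwrite("pics/z1.png",big)
cv2.imwrite("pics/z2.png",cv2.resize(S[255:410,220:325],None,fx=3.8,fy=3.8,interpolation=cv2.INTER_CUBIC))
cv2.imwrite("pics/z3.png",cv2.resize(T[220:370,345:495],None,fx=4,fy=4,interpolation=cv2.INTER_CUBIC))
E
```

```text
magenta [(101, [231.6, 229.5], [226, 224, 12, 12])] [(83, [283.3, 291.2], [278, 287, 11, 10]), (57, [284.6, 306.0], [275, 301, 19, 9])]
   tray [(209, [369.5, 306.1], [365, 294, 10, 25]), (30, [368.5, 280.3], [367, 277, 4, 8])] [(163, [383.4, 236.5], [373, 231, 22, 12]), (22, [362.9, 231.4], [360, 230, 7, 4])]
blue [(102, [265.0, 229.3], [260, 224, 11, 12])] [(71, [294.0, 268.5], [290, 264, 9, 10]), (43, [294.3, 283.4], [286, 280, 18, 7])]
   tray [(230, [464.5, 305.6], [460, 294, 10, 25]), (34, [463.4, 279.5], [461, 276, 5, 8])] [(145, [403.3, 183.4], [394, 178, 20, 12]), (23, [383.7, 179.0], [381, 177, 7, 5])]
yellow [(106, [198.1, 229.6], [193, 224, 11, 12])] [(87, [271.5, 315.3], [267, 311, 10, 10])]
   tray [(226, [402.1, 307.3], [398, 295, 10, 26]), (30, [402.6, 281.5], [401, 278, 4, 8])] [(145, [391.8, 217.5], [382, 212, 21, 12]), (22, [371.7, 211.8], [369, 210, 7, 5])]
green [(102, [164.5, 229.8], [159, 224, 12, 12])] [(87, [259.1, 341.0], [254, 336, 11, 11]), (33, [261.1, 355.5], [251, 350, 20, 9])]
   tray [(218, [434.5, 306.6], [430, 295, 10, 25]), (30, [433.5, 280.7], [432, 277, 4, 8])] [(121, [398.2, 199.2], [389, 195, 20, 10]), (20, [378.2, 195.0], [376, 193, 6, 5])]
[101  56 174] [ 98  32 152] [102  55 173] [ 41  19 187] [81 83 86]
```

View pics/z2.png

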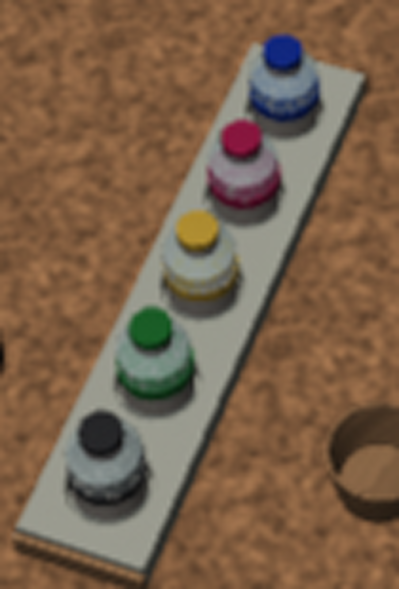

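View pics/z3.png

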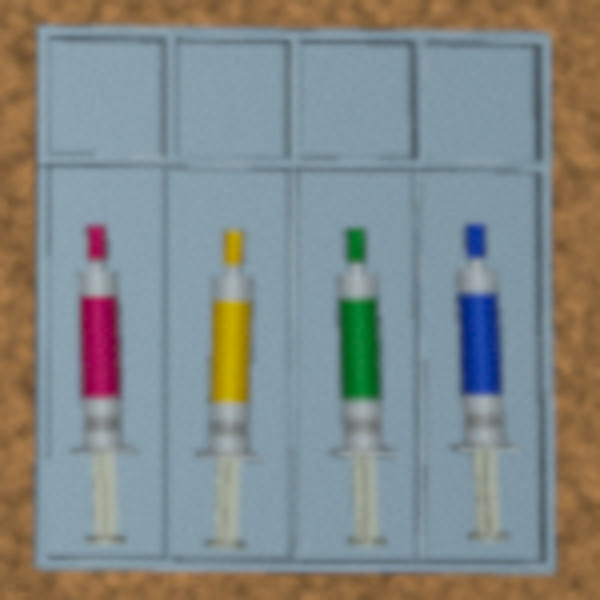

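The zooms confirm both colour orders. The compartments are empty and the syringes lie straight in their lanes.

```bash
python3 - <<'E'
from h import *
np.set_printoptions(precision=4,suppress=True)
T=cv2.imread("pics/top0.png");S=cv2.imread("pics/side0.png")
P={}
for c in HUE:
    a=blobs(T,c,(110,210,300,260))[0];b=blobs(S,c,(220,255,320,410))[0]
    p,e=tri(a[1],b[1]);q=onz("top",a[1],.069);P[c]=q;print(c,"tri",p,"gap %.4f"%e,"top@.069",q,"side@.066",onz("side",b[1],.066))
for a,b in(("green","yellow"),("yellow","magenta"),("magenta","blue")):print(a,b,np.linalg.norm(P[a]-P[b]),P[b]-P[a])
for n,I in(("top",T),("side",S)):
    h=cv2.cvtColor(I,cv2.COLOR_BGR2HSV)
    m=cv2.inRange(h,(92,25,90),(112,110,255)); 
    m=cv2.morphologyEx(m,cv2.MORPH_CLOSE,np.ones((7,7)))
    cs=cv2.findContours(m,cv2.RETR_EXTERNAL,cv2.CHAIN_APPROX_NONE)[0]
    cs=[k for k in cs if cv2.pointPolygonTest(k,(410,290) if n=="top" else (385,205),False)>=0]
    k=max(cs,key=cv2.contourArea);ap=cv2.approxPolyDP(cv2.convexHull(k),6,True)[:,0]
    print(n,"tray poly",ap.tolist(),cv2.minAreaRect(k))
    W=[onz(n,v,.012)[:2] for v in ap];print(np.array(W))
    # fit plane rect from all contour points
    w=np.array([onz(n,v,.012)[:2] for v in k[:,0]],np.float32);print("rect",cv2.minAreaRect(w))
    m=cv2.inRange(h,(20,5,130),(60,50,255)) 
    m=cv2.morphologyEx(m,cv2.MORPH_CLOSE,np.ones((9,9)))
    cs=cv2.findContours(m,cv2.RETR_EXTERNAL,cv2.CHAIN_APPROX_NONE)[0]
    u=(150,245) if n=="top" else (280,340)
    cs=[k for k in cs if cv2.pointPolygonTest(k,u,False)>=0]
    if cs:
        k=max(cs,key=cv2.contourArea);w=np.array([onz(n,v,.02)[:2] for v in k[:,0]],np.float32);print("rack",cv2.minAreaRect(w))
E
```

```text
magenta tri [0.526  0.1349 0.0698] gap 0.0038 top@.069 [0.5279 0.1355 0.069 ] side@.066 [0.5252 0.1322 0.066 ]
blue tri [0.5255 0.0771 0.0696] gap 0.0036 top@.069 [0.5273 0.0775 0.069 ] side@.066 [0.5247 0.0742 0.066 ]
yellow tri [0.527  0.1929 0.0699] gap 0.0033 top@.069 [0.5287 0.1935 0.069 ] side@.066 [0.5264 0.1903 0.066 ]
green tri [0.5277 0.2509 0.0701] gap 0.0031 top@.069 [0.5293 0.2515 0.069 ] side@.066 [0.5274 0.2485 0.066 ]
green yellow 0.05803943331428171 [-0.0006 -0.058   0.    ]
yellow magenta 0.05800334603360159 [-0.0008 -0.058   0.    ]
magenta blue 0.057963292896489355 [-0.0006 -0.058   0.    ]
top tray poly [[355, 227], [481, 229], [482, 362], [354, 360]] ((418.5, 294.5), (135.0, 129.0), 90.0)
[[ 0.535  -0.0844]
 [ 0.5274 -0.3181]
 [ 0.2847 -0.3091]
 [ 0.2932 -0.0766]]
rect ((0.4099641442298889, -0.19774717092514038), (0.2365676611661911, 0.24603238701820374), 88.15914916992188)
rack ((0.5286844968795776, 0.19361792504787445), (0.3019932210445404, 0.06420781463384628), 89.06659698486328)
side tray poly [[350, 161], [449, 186], [425, 259], [317, 228]] ((382.87054443359375, 207.46388244628906), (116.38993835449219, 77.5261001586914), 15.592811584472656)
[[ 0.5253 -0.3191]
 [ 0.2815 -0.3118]
 [ 0.2883 -0.078 ]
 [ 0.5313 -0.0869]]
rect ((0.4060955047607422, -0.19985687732696533), (0.23987138271331787, 0.2455102801322937), 88.26895904541016)
rack ((0.5261045694351196, 0.19131237268447876), (0.3013257384300232, 0.0628204271197319), 89.27996826171875)
```

Checks against the text hold. The well pitch measures 58.0 mm, the rack 302×64 mm, the tray about 246×237 mm and the cap height 70 mm. Next I'll locate the compartment centres, overlay them on both views and work out the first move.

```bash
cat >> h.py <<'E'
V=dict(blue=(.5260,.0763),magenta=(.5267,.1342),yellow=(.5275,.1922),green=(.5283,.2502))
C0=np.array([.4080,-.1988]);YT=np.deg2rad(-1.8);AX=np.array([np.cos(YT),np.sin(YT)]);AY=np.array([-np.sin(YT),np.cos(YT)])
CT=C0+.093*AX
COMP={c:CT+y*AY for c,y in dict(magenta=.087,yellow=.029,green=-.029,blue=-.087).items()}
from scipy.spatial.transform import Rotation as Ro
def go(x,y,z,yaw=-91.):   # z of grasp point; prints rows' numbers
    o=ctrl.get_obs();R=Ro.from_euler("xyz",o["orientation"],degrees=True)
    Rt=Ro.from_euler("xyz",[180,0,yaw],degrees=True)
    d=R.inv().apply(np.array([x,y,z+ctrl.grasp_offset])-o["tool_pos"])
    print("turn",(R.inv()*Rt).as_rotvec().round(3),"shift",d.round(4),"t",round(o["clock"],2),"grasp",(o["tool_pos"]+R.apply([0,0,ctrl.grasp_offset])).round(4),"open",round(o["opening"],4),"F",o["force"].round(1))
E
python3 - <<'E'
from h import *
np.set_printoptions(precision=4,suppress=True)
T=cv2.imread("pics/top0.png");S=cv2.imread("pics/side0.png")
for a,b in(((355,227),(317,228)),((481,229),(350,161)),((482,362),(449,186)),((354,360),(425,259))):
    print(tri(a,b))
print(COMP)
for n,I,r in(("top",T,(345,220,495,370)),("side",S,(310,155,460,265))):
    I=cv2.resize(I,None,fx=5,fy=5,interpolation=cv2.INTER_CUBIC)
    for c,p in COMP.items():
        q=np.array([p+sx*.027*AX+sy*.0265*AY for sx,sy in((1,1),(1,-1),(-1,-1),(-1,1))])
        u=np.array([proj(n,[*k,.015])*5+2 for k in q]).astype(int);cv2.polylines(I,[u],True,(0,0,255),1)
        cv2.circle(I,tuple((proj(n,[*p,.003])*5+2).astype(int).tolist()),3,(0,255,0),-1)
    cv2.imwrite(f"pics/ov_{n}.png",I[r[1]*5:r[3]*5,r[0]*5:r[2]*5][:600])
go(*V["blue"],.16)
E
```

```text
(array([ 0.5327, -0.0846,  0.0144]), np.float64(0.004153369045091468))
(array([ 0.5262, -0.3181,  0.0127]), np.float64(0.002221231068250666))
(array([ 0.2832, -0.309 ,  0.014 ]), np.float64(0.0035777756626440547))
(array([ 0.2907, -0.0771,  0.0121]), np.float64(0.005012344849668046))
{'magenta': array([ 0.5037, -0.1148]), 'yellow': array([ 0.5019, -0.1727]), 'green': array([ 0.5   , -0.2307]), 'blue': array([ 0.4982, -0.2887])}
turn [ 0.001  0.001 -1.102] shift [-0.5065  0.5136  0.0852] t 0.1 grasp [ 0.2944 -0.6069  0.2445] open 0.0876 F [ 0.  -0.   0.5]
```

View pics/ov_top.png

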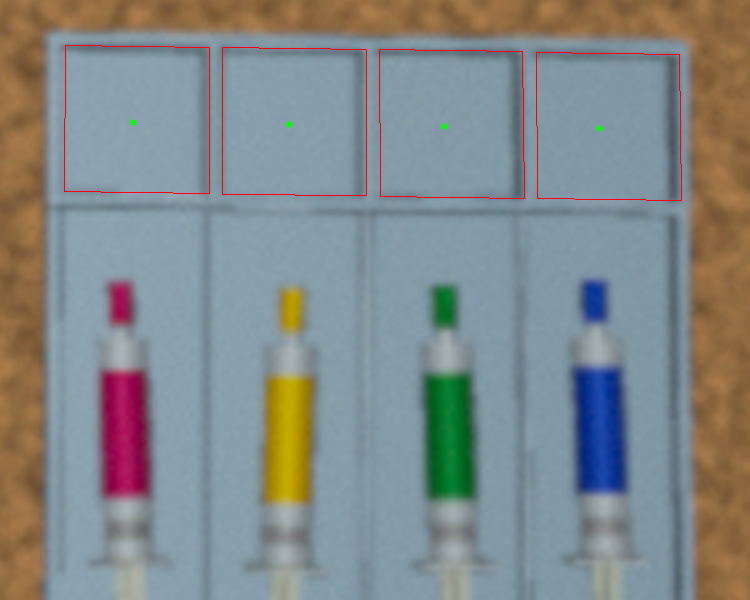

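View pics/ov_side.png

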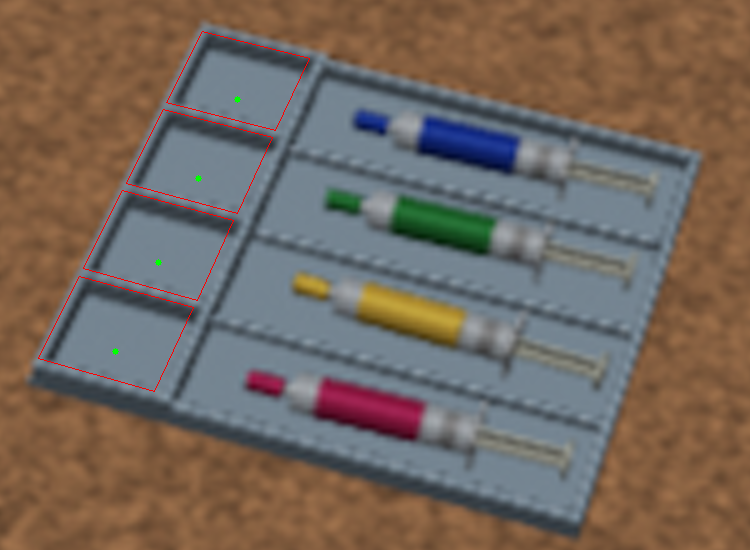

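The overlays fit both views to within about 2 mm, with the boxes slightly too far in +x, so I'll pull the row 1.5 mm back. Tray height triangulates to 12–14 mm. Moving to above the blue vial.

```bash
sed -i 's/C0+.093\*AX/C0+.0915*AX/' h.py
python3 -m creep '[[0,0,-1.102,-0.5065,0.5136,0.0852,0.7],[0,0,-1.102,-0.5065,0.5136,0.0852,0.7],[0,0,-1.102,-0.5065,0.5136,0.0852,0.7],[0,0,-1.102,-0.5065,0.5136,0.0852,0.7],[0,0,-1.102,-0.5065,0.5136,0.0852,0.7],[0,0,-1.102,-0.5065,0.5136,0.0852,0.7],[0,0,-1.102,-0.5065,0.5136,0.0852,0.7],[0,0,-1.102,-0.5065,0.5136,0.0852,0.7],[0,0,-1.102,-0.5065,0.5136,0.0852,0.7],[0,0,-1.102,-0.5065,0.5136,0.0852,0.7],[0,0,-1.102,-0.5065,0.5136,0.0852,0.7],[0,0,-1.102,-0.5065,0.5136,0.0852,0.7]]'
python3 -c "
from h import *
go(*V['blue'],.16)"
```

```text
clock: 1.1
tool_pos: [0.4539, -0.1349, 0.2334]
orientation: [-180.0, 0.0, -91.0]
force: [1.4, -0.3, 0.1]
opening: 0.0612
turn [-0.     0.     0.001] shift [-0.2124 -0.0685  0.0266] t 1.1 grasp [ 0.4539 -0.1349  0.1866] open 0.0612 F [ 1.4 -0.3  0.1]
```

```bash

python3 -m creep '[[0,0,0,-0.035,-0.011,0.004,0.7],[0,0,0,-0.07,-0.022,0.008,0.7],[0,0,0,-0.105,-0.034,0.013,0.7],[0,0,0,-0.14,-0.045,0.017,0.7],[0,0,0,-0.175,-0.056,0.022,0.7],[0,0,0,-0.2,-0.064,0.026,0.7],[0,0,0,-0.212,-0.0685,0.0266,0.7],[0,0,0,-0.2124,-0.0685,0.0266,0.7],[0,0,0,-0.2124,-0.0685,0.0266,0.7],[0,0,0,-0.2124,-0.0685,0.0266,0.7]]'
python3 -c "
from h import *
cv2.imwrite('pics/t1.png',ctrl.snapshot('top'))
go(*V['blue'],.043)"
```

```text
clock: 1.93
tool_pos: [0.5256, 0.0734, 0.2068]
orientation: [180.0, -0.0, -91.0]
force: [0.2, -1.4, -0.5]
opening: 0.0612
turn [ 0. -0. -0.] shift [-0.0031 -0.0004  0.1172] t 1.98 grasp [0.5256 0.0732 0.1602] open 0.0612 F [-0.1 -0.1 -0.9]
```

View pics/t1.png

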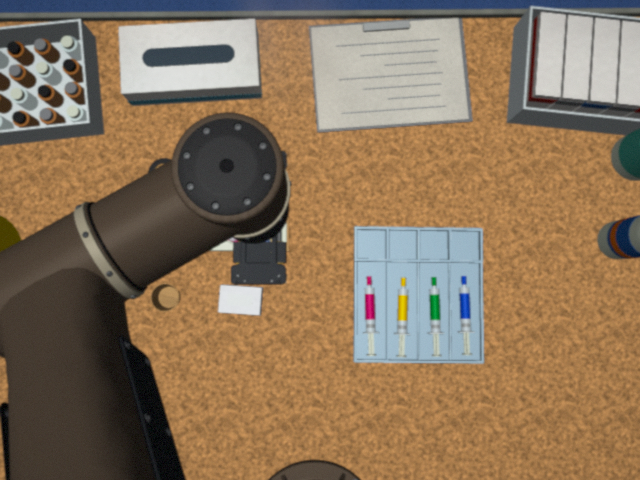

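The top view shows the gripper (around 258, 260) over the blue vial's end of the rack, clear of the white box at (240, 300). Descending with the small correction.

```bash

python3 -m creep '[[0,0,0,-0.001,0,0.02,0.7],[0,0,0,-0.002,0,0.04,0.7],[0,0,0,-0.003,0,0.06,0.7],[0,0,0,-0.003,0,0.08,0.7],[0,0,0,-0.003,0,0.095,0.7],[0,0,0,-0.003,0,0.105,0.7],[0,0,0,-0.003,0,0.112,0.7],[0,0,0,-0.003,0,0.117,0.7],[0,0,0,-0.003,0,0.117,0.7],[0,0,0,-0.003,0,0.117,0.7]]'
python3 -c "
from h import *
I=ctrl.snapshot('side');cv2.imwrite('pics/s2.png',cv2.resize(I[180:420,200:420],None,fx=2.5,fy=2.5))
go(*V['blue'],.043)"
```

```text
clock: 2.82
tool_pos: [0.5264, 0.0772, 0.0904]
orientation: [-180.0, 0.0, -91.0]
force: [0.4, 0.6, -0.2]
opening: 0.0613
turn [-0.001  0.     0.   ] shift [0.001  0.0006 0.0008] t 2.87 grasp [0.5266 0.0773 0.0438] open 0.0616 F [ 0.1 -0.3  1.2]
```

View pics/s2.png

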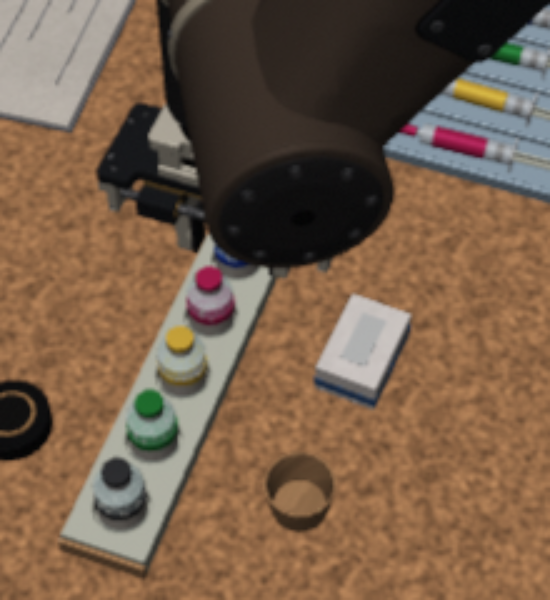

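The blue vial (about 232, 250 in the crop) stands between the fingers and the neighbours are untouched. Closing.

```bash

python3 -m creep '[[0,0,0,0,0,0,0.5],[0,0,0,0,0,0,0.3],[0,0,0,0,0,0,0.3],[0,0,0,0,0,0,0.3],[0,0,0,0,0,0,0.3],[0,0,0,0,0,0,0.3]]'
```

```text
clock: 3.37
tool_pos: [0.5262, 0.0773, 0.0901]
orientation: [-180.0, 0.0, -91.0]
force: [-1.4, 0.5, 3.5]
opening: 0.0353
```

```bash

python3 -m creep '[[0,0,0,0,0,0,0.2],[0,0,0,0,0,-0.005,0.2],[0,0,0,0,0,-0.015,0.2],[0,0,0,0,0,-0.03,0.2],[0,0,0,0,0,-0.05,0.2],[0,0,0,0,0,-0.07,0.2],[0,0,0,0,0,-0.09,0.2],[0,0,0,0,0,-0.1,0.2],[0,0,0,0,0,-0.1,0.2],[0,0,0,0,0,-0.1,0.2]]'
python3 -c "
from h import *
go(*COMP['blue'],.14)"
```

```text
clock: 4.2
tool_pos: [0.5261, 0.0773, 0.1902]
orientation: [-179.9, 0.1, -91.0]
force: [-0.5, -0.0, -1.2]
opening: 0.0355
turn [-0.001  0.001  0.   ] shift [0.3664 0.023  0.0031] t 4.2 grasp [0.5261 0.0773 0.1434] open 0.0355 F [-0.5 -0.  -1.2]
```

```bash

python3 -m creep '[[0,0,0,0.015,0.001,0,0.2],[0,0,0,0.045,0.003,0,0.2],[0,0,0,0.08,0.005,0,0.2],[0,0,0,0.117,0.007,0,0.2],[0,0,0,0.155,0.01,0,0.2],[0,0,0,0.193,0.012,0,0.2],[0,0,0,0.23,0.014,0,0.2],[0,0,0,0.267,0.017,0,0.2],[0,0,0,0.303,0.019,0,0.2],[0,0,0,0.335,0.021,0,0.2],[0,0,0,0.355,0.022,0,0.2],[0,0,0,0.366,0.023,0,0.2]]'
python3 -m creep '[[0,0,0,0,0,0,0.2],[0,0,0,0,0,0,0.2],[0,0,0,0,0,0,0.2]]'
python3 -c "
from h import *
I=ctrl.snapshot('side');cv2.imwrite('pics/s3.png',cv2.resize(I[90:330,250:530],None,fx=2.5,fy=2.5))
go(*COMP['blue'],.0385,-91.8)"
```

```text
clock: 5.2
tool_pos: [0.4957, -0.2905, 0.188]
orientation: [179.8, 0.0, -91.1]
force: [0.7, -0.4, -0.9]
opening: 0.0358
clock: 5.45
tool_pos: [0.4967, -0.2875, 0.1891]
orientation: [179.9, 0.0, -91.0]
force: [0.4, 0.4, -1.6]
opening: 0.0359
turn [0.001 0.    0.015] shift [1.300e-03 1.000e-04 1.042e-01] t 5.5 grasp [ 0.4969 -0.2873  0.1427] open 0.0355 F [-0.9 -0.  -0.5]
```

View pics/s3.png

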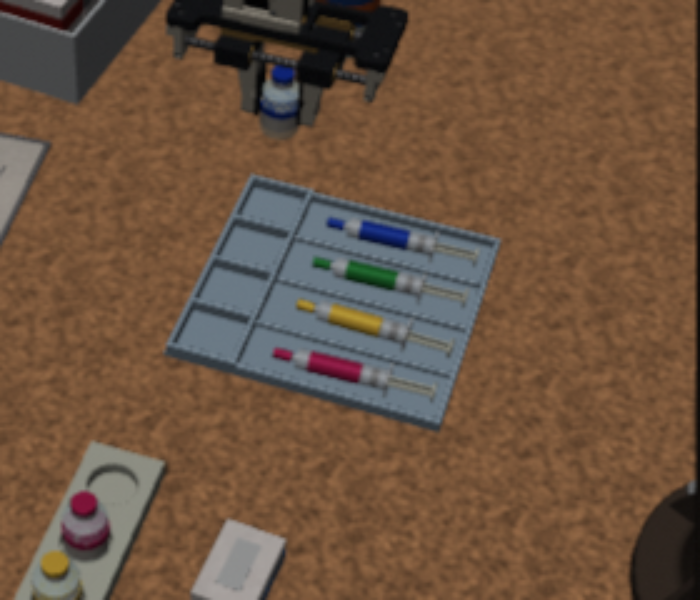

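The blue vial hangs upright in the jaws over the far compartment. Lowering gently.

```bash

python3 -m creep '[[0,0,0.015,0.001,0,0.01,0.2],[0,0,0.015,0.001,0,0.03,0.2],[0,0,0.015,0.001,0,0.05,0.2],[0,0,0.015,0.001,0,0.068,0.2],[0,0,0.015,0.001,0,0.082,0.2],[0,0,0.015,0.001,0,0.09,0.2],[0,0,0.015,0.001,0,0.095,0.2],[0,0,0.015,0.001,0,0.098,0.2],[0,0,0.015,0.001,0,0.1,0.2],[0,0,0.015,0.001,0,0.1,0.2],[0,0,0.015,0.001,0,0.1,0.2]]'
python3 -c "
from h import *
I=ctrl.snapshot('side');cv2.imwrite('pics/s4.png',cv2.resize(I[120:270,290:480],None,fx=4,fy=4))
go(*COMP['blue'],.0385,-91.8)"
```

```text
clock: 6.42
tool_pos: [0.4973, -0.2894, 0.0905]
orientation: [-179.9, -0.0, -91.8]
force: [-0.5, 0.6, -0.7]
opening: 0.0353
turn [-0.001 -0.    -0.001] shift [-0.0008  0.0006  0.0053] t 6.47 grasp [ 0.4974 -0.2894  0.0438] open 0.0354 F [-0.4  0.3 -1.2]
```

View pics/s4.png

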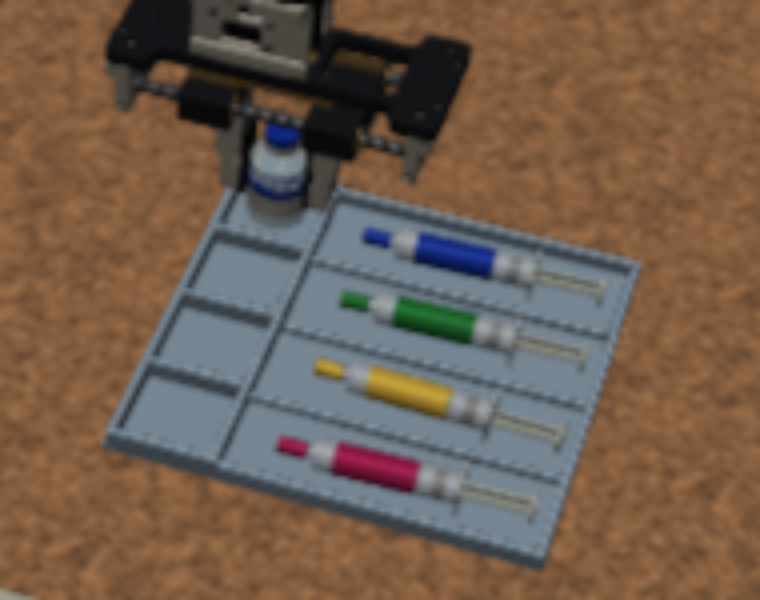

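Centred in its compartment, well clear of the syringe tips. Lowering the last 5 mm slowly.

```bash

python3 -m creep '[[0,0,0,0,0,0.001,0.2],[0,0,0,0,0,0.002,0.2],[0,0,0,0,0,0.003,0.2],[0,0,0,0,0,0.004,0.2],[0,0,0,0,0,0.0045,0.2],[0,0,0,0,0,0.005,0.2],[0,0,0,0,0,0.005,0.2],[0,0,0,0,0,0.005,0.2]]'
python3 -c "
from h import *
go(*COMP['blue'],.0385,-91.8)"
```

```text
clock: 7.13
tool_pos: [0.4969, -0.2893, 0.0852]
orientation: [180.0, -0.0, -91.8]
force: [-2.3, -0.1, 3.5]
opening: 0.0354
turn [ 0. -0. -0.] shift [-0.0007  0.0002 -0.0001] t 7.13 grasp [ 0.4969 -0.2893  0.0384] open 0.0354 F [-2.3 -0.1  3.5]
```

A 3.5 N upward force against about −1 N when hanging means it has touched the floor. Releasing and retreating.

```bash

python3 -m creep '[[0,0,0,0,0,0,0.43],[0,0,0,0,0,0,0.46],[0,0,0,0,0,0,0.5],[0,0,0,0,0,0,0.55],[0,0,0,0,0,0,0.6],[0,0,0,0,0,0,0.6],[0,0,0,0,0,-0.01,0.6],[0,0,0,0,0,-0.03,0.6],[0,0,0,0,0,-0.06,0.6],[0,0,0,0,0,-0.09,0.6],[0,0,0,0,0,-0.11,0.6],[0,0,0,0,0,-0.11,0.6]]'
python3 -c "
from h import *
I=ctrl.snapshot('side');cv2.imwrite('pics/s5.png',cv2.resize(I[120:270,290:480],None,fx=4,fy=4))
go(*V['magenta'],.15,-91)"
```

```text
clock: 8.13
tool_pos: [0.4991, -0.2902, 0.2008]
orientation: [-179.5, -0.2, -91.8]
force: [0.6, -0.0, 0.1]
opening: 0.0522
turn [-0.006 -0.001 -0.014] shift [-0.4246 -0.0151  0.0011] t 8.18 grasp [ 0.4985 -0.2898  0.1516] open 0.0528 F [ 0.3 -0.5 -0.8]
```

View pics/s5.png

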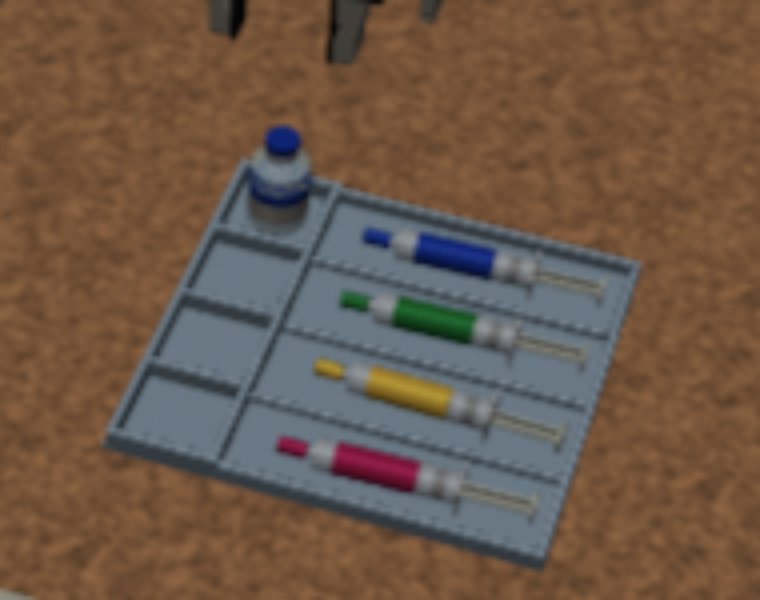

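The blue vial stands upright and fully down in the compartment at the blue tip. Next, magenta.

```bash

python3 -m creep '[[-0.003,0,-0.014,-0.02,-0.001,0,0.7],[-0.006,0,-0.014,-0.055,-0.002,0,0.7],[-0.006,0,-0.014,-0.095,-0.003,0,0.7],[-0.006,0,-0.014,-0.135,-0.005,0,0.7],[-0.006,0,-0.014,-0.175,-0.006,0,0.7],[-0.006,0,-0.014,-0.215,-0.008,0,0.7],[-0.006,0,-0.014,-0.255,-0.009,0,0.7],[-0.006,0,-0.014,-0.295,-0.01,0,0.7],[-0.006,0,-0.014,-0.335,-0.012,0,0.7],[-0.006,0,-0.014,-0.372,-0.013,0,0.7],[-0.006,0,-0.014,-0.402,-0.014,0,0.7],[-0.006,0,-0.014,-0.425,-0.015,0,0.7]]'
python3 -m creep '[[0,0,0,0,0,0,0.7],[0,0,0,0,0,0,0.7],[0,0,0,0,0,0,0.7]]'
python3 -c "
from h import *
go(*V['magenta'],.043,-91)"
```

```text
clock: 9.18
tool_pos: [0.525, 0.1374, 0.1945]
orientation: [179.6, -0.0, -90.9]
force: [0.5, -0.5, 0.2]
opening: 0.0613
clock: 9.43
tool_pos: [0.525, 0.1347, 0.1944]
orientation: [179.6, -0.0, -91.0]
force: [0.2, -0.9, -0.8]
opening: 0.0614
turn [ 0.007 -0.001 -0.   ] shift [ 0.0004 -0.0025  0.1046] t 9.43 grasp [0.5246 0.1346 0.1476] open 0.0614 F [ 0.2 -0.9 -0.8]
```

```bash

python3 -m creep '[[0.003,0,0,0,-0.001,0.01,0.7],[0.006,0,0,0,-0.002,0.03,0.7],[0.006,0,0,0,-0.0025,0.05,0.7],[0.006,0,0,0,-0.0025,0.07,0.7],[0.006,0,0,0,-0.0025,0.085,0.7],[0.006,0,0,0,-0.0025,0.095,0.7],[0.006,0,0,0,-0.0025,0.101,0.7],[0.006,0,0,0,-0.0025,0.104,0.7],[0.006,0,0,0,-0.0025,0.104,0.7],[0.006,0,0,0,-0.0025,0.104,0.7]]'
python3 -c "
from h import *
I=ctrl.snapshot('side');cv2.imwrite('pics/s6.png',cv2.resize(I[180:420,200:420],None,fx=2.5,fy=2.5))
go(*V['magenta'],.043)"
```

```text
clock: 10.27
tool_pos: [0.5278, 0.135, 0.0915]
orientation: [-180.0, 0.0, -91.0]
force: [0.1, 0.3, 0.3]
opening: 0.0613
turn [-0.001  0.001 -0.001] shift [0.0009 0.0011 0.0019] t 10.32 grasp [0.5279 0.1351 0.0449] open 0.0613 F [-0.1 -0.3  0. ]
```

View pics/s6.png

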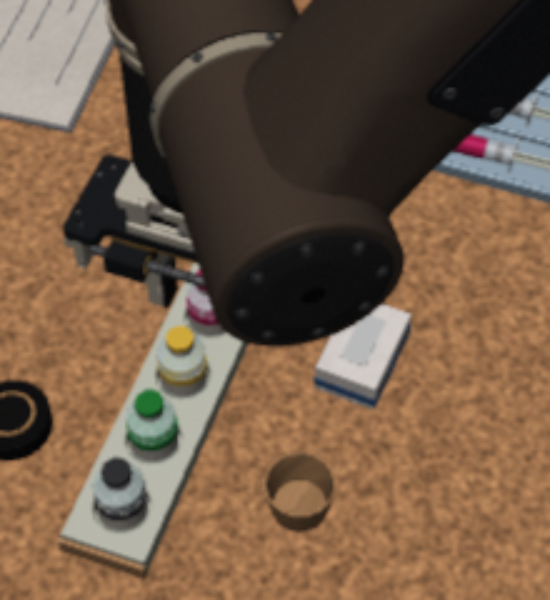

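The magenta vial is between the fingers. Grasping with a small correction, then lifting.

```bash

python3 -m creep '[[0,0,0,0.0005,0.001,0.0015,0.7],[0,0,0,0.0005,0.001,0.0015,0.5],[0,0,0,0.0005,0.001,0.0015,0.3],[0,0,0,0.0005,0.001,0.0015,0.3],[0,0,0,0.0005,0.001,0.0015,0.2],[0,0,0,0.0005,0.001,0.0015,0.2],[0,0,0,0.0005,0.001,0.0015,0.2]]'
python3 -m creep '[[0,0,0,0,0,0,0.2],[0,0,0,0,0,-0.005,0.2],[0,0,0,0,0,-0.015,0.2],[0,0,0,0,0,-0.03,0.2],[0,0,0,0,0,-0.05,0.2],[0,0,0,0,0,-0.07,0.2],[0,0,0,0,0,-0.09,0.2],[0,0,0,0,0,-0.1,0.2],[0,0,0,0,0,-0.1,0.2],[0,0,0,0,0,-0.1,0.2]]'
python3 -c "
from h import *
go(*COMP['magenta'],.14)"
```

```text
clock: 10.9
tool_pos: [0.5264, 0.1346, 0.0895]
orientation: [-180.0, 0.0, -91.0]
force: [-0.2, 0.2, 1.3]
opening: 0.0352
clock: 11.73
tool_pos: [0.5263, 0.1345, 0.1898]
orientation: [-179.9, 0.1, -91.0]
force: [-0.0, 0.1, 0.2]
opening: 0.0352
turn [-0.001  0.001 -0.001] shift [0.2497 0.0196 0.0027] t 11.73 grasp [0.5263 0.1346 0.143 ] open 0.0352 F [-0.   0.1  0.2]
```

```bash

python3 -m creep '[[0,0,0.015,0.015,0.001,0,0.2],[0,0,0.015,0.04,0.003,0,0.2],[0,0,0.015,0.07,0.005,0,0.2],[0,0,0.015,0.1,0.008,0,0.2],[0,0,0.015,0.13,0.01,0,0.2],[0,0,0.015,0.16,0.013,0,0.2],[0,0,0.015,0.19,0.015,0,0.2],[0,0,0.015,0.217,0.017,0,0.2],[0,0,0.015,0.238,0.019,0,0.2],[0,0,0.015,0.25,0.0196,0,0.2],[0,0,0.015,0.25,0.0196,0,0.2],[0,0,0.015,0.25,0.0196,0,0.2]]'
python3 -c "
from h import *
go(*COMP['magenta'],.038,-91.8)"
```

```text
clock: 12.73
tool_pos: [0.5017, -0.1158, 0.1885]
orientation: [179.9, -0.0, -92.0]
force: [0.1, -0.7, -0.7]
opening: 0.0358
turn [ 0.002 -0.    -0.004] shift [-0.0011 -0.0007  0.1037] t 12.73 grasp [ 0.5016 -0.1158  0.1417] open 0.0358 F [ 0.1 -0.7 -0.7]
```

```bash

python3 -m creep '[[0,0,-0.003,-0.001,-0.0005,0.01,0.2],[0,0,-0.003,-0.001,-0.0005,0.03,0.2],[0,0,-0.003,-0.001,-0.0005,0.05,0.2],[0,0,-0.003,-0.001,-0.0005,0.068,0.2],[0,0,-0.003,-0.001,-0.0005,0.082,0.2],[0,0,-0.003,-0.001,-0.0005,0.09,0.2],[0,0,-0.003,-0.001,-0.0005,0.095,0.2],[0,0,-0.003,-0.001,-0.0005,0.097,0.2],[0,0,-0.003,-0.001,-0.0005,0.098,0.2],[0,0,-0.003,-0.001,-0.0005,0.098,0.2],[0,0,-0.003,-0.001,-0.0005,0.098,0.2]]'
python3 -c "
from h import *
I=ctrl.snapshot('side');cv2.imwrite('pics/s7.png',cv2.resize(I[120:270,290:480],None,fx=4,fy=4))
go(*COMP['magenta'],.038,-91.8)"
```

```text
clock: 13.65
tool_pos: [0.5033, -0.114, 0.092]
orientation: [-179.9, 0.0, -91.7]
force: [-0.6, 0.9, -1.4]
opening: 0.0356
turn [-0.001  0.     0.001] shift [0.0007 0.001  0.0073] t 13.7 grasp [ 0.5033 -0.1141  0.0453] open 0.0353 F [-0.1 -0.2 -1. ]
```

View pics/s7.png

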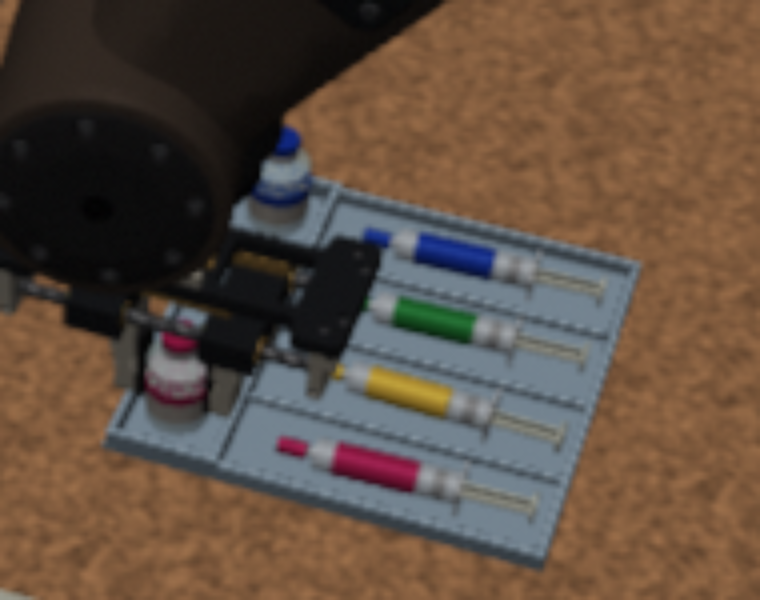

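Magenta is over its compartment, with the gripper clear of the syringes. Lowering the last 7 mm slowly.

```bash

python3 -m creep '[[0,0,0,0,0.001,0.001,0.2],[0,0,0,0,0.001,0.002,0.2],[0,0,0,0,0.001,0.003,0.2],[0,0,0,0,0.001,0.004,0.2],[0,0,0,0,0.001,0.005,0.2],[0,0,0,0,0.001,0.0055,0.2],[0,0,0,0,0.001,0.006,0.2],[0,0,0,0,0.001,0.006,0.2],[0,0,0,0,0.001,0.006,0.2]]'
python3 -c "
from h import *
go(*COMP['magenta'],.038,-91.8)"
```

```text
clock: 14.45
tool_pos: [0.5018, -0.1141, 0.0853]
orientation: [180.0, 0.0, -91.7]
force: [-0.2, -1.0, -0.6]
opening: 0.0353
turn [0.    0.    0.001] shift [ 0.0006 -0.0004  0.0005] t 14.45 grasp [ 0.5018 -0.1141  0.0385] open 0.0353 F [-0.2 -1.  -0.6]
```

Not quite touching yet, so another millimetre or so.

```bash

python3 -m creep '[[0,0,0,0,0,0.0004,0.2],[0,0,0,0,0,0.0008,0.2],[0,0,0,0,0,0.001,0.2],[0,0,0,0,0,0.001,0.2],[0,0,0,0,0,0.001,0.2]]'
```

```text
clock: 14.87
tool_pos: [0.5018, -0.1141, 0.0845]
orientation: [-180.0, 0.0, -91.7]
force: [-1.4, 0.3, 2.0]
opening: 0.0353
```

Now at +2.0 N, which is contact. Releasing.

```bash

python3 -m creep '[[0,0,0,0,0,0,0.43],[0,0,0,0,0,0,0.46],[0,0,0,0,0,0,0.5],[0,0,0,0,0,0,0.55],[0,0,0,0,0,0,0.6],[0,0,0,0,0,0,0.6],[0,0,0,0,0,-0.01,0.6],[0,0,0,0,0,-0.03,0.6],[0,0,0,0,0,-0.06,0.6],[0,0,0,0,0,-0.09,0.6],[0,0,0,0,0,-0.11,0.6],[0,0,0,0,0,-0.11,0.6]]'
python3 -c "
from h import *
go(*V['yellow'],.15,-91)"
```

```text
clock: 15.87
tool_pos: [0.5041, -0.1141, 0.1998]
orientation: [-179.5, 0.0, -91.7]
force: [1.3, -0.3, -0.4]
opening: 0.0529
turn [-0.008  0.    -0.012] shift [-0.3069 -0.0145  0.0033] t 15.87 grasp [ 0.5045 -0.1141  0.153 ] open 0.0529 F [ 1.3 -0.3 -0.4]
```

```bash

python3 -m creep '[[0,0,-0.012,-0.02,-0.001,0,0.7],[0,0,-0.012,-0.05,-0.003,0,0.7],[0,0,-0.012,-0.085,-0.005,0,0.7],[0,0,-0.012,-0.12,-0.007,0,0.7],[0,0,-0.012,-0.155,-0.009,0,0.7],[0,0,-0.012,-0.19,-0.011,0,0.7],[0,0,-0.012,-0.225,-0.013,0,0.7],[0,0,-0.012,-0.257,-0.014,0,0.7],[0,0,-0.012,-0.284,-0.016,0,0.7],[0,0,-0.012,-0.302,-0.0164,0,0.7],[0,0,-0.012,-0.307,-0.0164,0,0.7],[0,0,-0.012,-0.307,-0.0164,0,0.7]]'
python3 -c "
from h import *
I=ctrl.snapshot('side');cv2.imwrite('pics/s8.png',cv2.resize(I[150:420,200:480],None,fx=2.2,fy=2.2))
go(*V['yellow'],.043,-91)"
```

```text
clock: 16.87
tool_pos: [0.5272, 0.1933, 0.1944]
orientation: [180.0, -0.0, -90.9]
force: [0.0, -0.2, 0.1]
opening: 0.0613
turn [ 0. -0.  0.] shift [ 1.000e-04 -5.000e-04  1.046e-01] t 16.92 grasp [0.527  0.1923 0.1476] open 0.0616 F [ 0.5  0.9 -0.4]
```

View pics/s8.png

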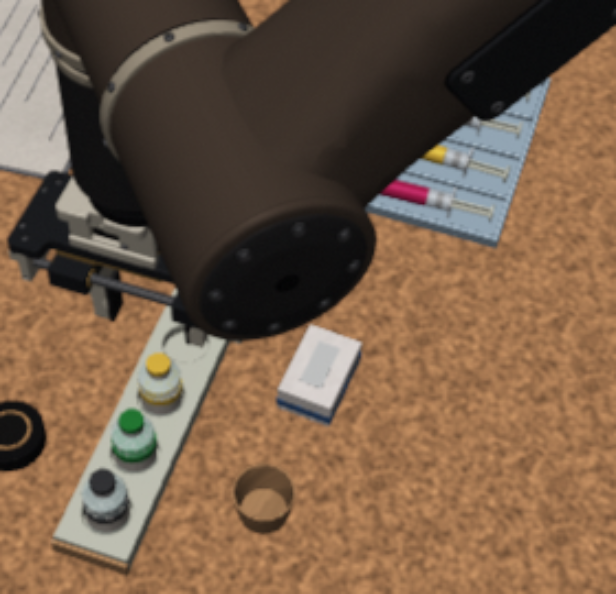

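The yellow, green and grey vials are undisturbed, and the arm is over the yellow one. Descend, grasp and lift.

```bash

python3 -m creep '[[0,0,0,0,0,0.01,0.7],[0,0,0,0,-0.0005,0.03,0.7],[0,0,0,0,-0.0005,0.05,0.7],[0,0,0,0,-0.0005,0.07,0.7],[0,0,0,0,-0.0005,0.085,0.7],[0,0,0,0,-0.0005,0.095,0.7],[0,0,0,0,-0.0005,0.101,0.7],[0,0,0,0,-0.0005,0.104,0.7],[0,0,0,0,-0.0005,0.105,0.7],[0,0,0,0,-0.0005,0.105,0.7],[0,0,0,0,-0.0005,0.105,0.7]]'
python3 -c "
from h import *
I=ctrl.snapshot('side');cv2.imwrite('pics/s9.png',cv2.resize(I[180:420,200:420],None,fx=2.5,fy=2.5))
go(*V['yellow'],.043)"
```

```text
clock: 17.83
tool_pos: [0.5283, 0.1924, 0.0901]
orientation: [-179.9, 0.0, -91.0]
force: [0.8, 0.6, -0.1]
opening: 0.0616
turn [-0.001  0.001 -0.   ] shift [0.0003 0.0008 0.0004] t 17.88 grasp [0.5283 0.1926 0.0434] open 0.0613 F [-0.4 -0.6  0.4]
```

View pics/s9.png

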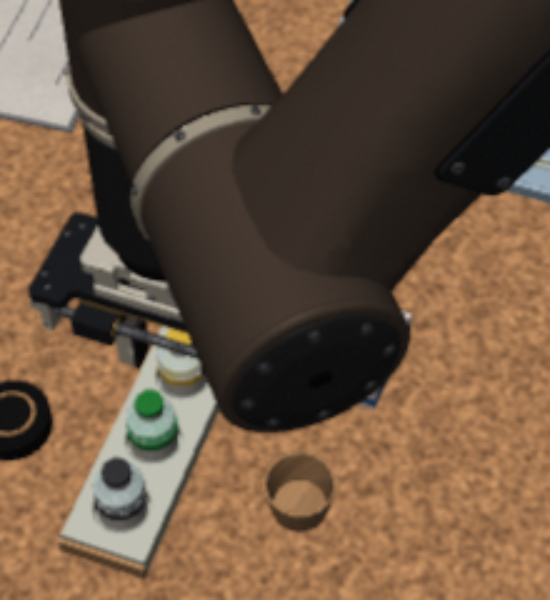

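Yellow sits between the jaws. Grasp and lift.

```bash

python3 -m creep '[[0,0,0,0,0.0005,0,0.5],[0,0,0,0,0.0005,0,0.3],[0,0,0,0,0.0005,0,0.3],[0,0,0,0,0.0005,0,0.2],[0,0,0,0,0.0005,0,0.2],[0,0,0,0,0.0005,0,0.2]]'
python3 -m creep '[[0,0,0,0,0,0,0.2],[0,0,0,0,0,-0.005,0.2],[0,0,0,0,0,-0.015,0.2],[0,0,0,0,0,-0.03,0.2],[0,0,0,0,0,-0.05,0.2],[0,0,0,0,0,-0.07,0.2],[0,0,0,0,0,-0.09,0.2],[0,0,0,0,0,-0.1,0.2],[0,0,0,0,0,-0.1,0.2],[0,0,0,0,0,-0.1,0.2]]'
python3 -c "
from h import *
go(*COMP['yellow'],.14)"
```

```text
clock: 18.38
tool_pos: [0.5274, 0.1923, 0.0895]
orientation: [-180.0, 0.0, -91.0]
force: [-1.2, -0.1, 1.3]
opening: 0.0353
clock: 19.22
tool_pos: [0.5274, 0.1923, 0.1898]
orientation: [-180.0, 0.1, -91.0]
force: [-0.0, -0.5, -1.5]
opening: 0.0355
turn [-0.001  0.001 -0.001] shift [0.3654 0.0203 0.0026] t 19.22 grasp [0.5274 0.1923 0.143 ] open 0.0355 F [-0.  -0.5 -1.5]
```

```bash

python3 -m creep '[[0,0,0.014,0.015,0.001,0,0.2],[0,0,0.014,0.045,0.003,0,0.2],[0,0,0.014,0.08,0.005,0,0.2],[0,0,0.014,0.117,0.007,0,0.2],[0,0,0.014,0.155,0.009,0,0.2],[0,0,0.014,0.193,0.011,0,0.2],[0,0,0.014,0.23,0.013,0,0.2],[0,0,0.014,0.267,0.015,0,0.2],[0,0,0.014,0.303,0.017,0,0.2],[0,0,0.014,0.335,0.019,0,0.2],[0,0,0.014,0.355,0.02,0,0.2],[0,0,0.014,0.3654,0.0203,0,0.2]]'
python3 -m creep '[[0,0,0,0,0,0,0.2],[0,0,0,0,0,0,0.2],[0,0,0,0,0,0,0.2]]'
python3 -c "
from h import *
go(*COMP['yellow'],.038,-91.8)"
```

```text
clock: 20.22
tool_pos: [0.4988, -0.1754, 0.1879]
orientation: [179.8, -0.0, -92.0]
force: [-0.6, -0.5, -0.9]
opening: 0.0357
clock: 20.47
tool_pos: [0.5003, -0.1722, 0.1888]
orientation: [179.9, 0.0, -91.8]
force: [0.5, -0.1, -0.7]
opening: 0.0357
turn [ 0.001  0.    -0.001] shift [ 0.0005 -0.0002  0.104 ] t 20.47 grasp [ 0.5002 -0.1722  0.142 ] open 0.0357 F [ 0.5 -0.1 -0.7]
```

```bash

python3 -m creep '[[0,0,0,0,0,0.01,0.2],[0,0,0,0,0,0.03,0.2],[0,0,0,0,0,0.05,0.2],[0,0,0,0,0,0.068,0.2],[0,0,0,0,0,0.082,0.2],[0,0,0,0,0,0.09,0.2],[0,0,0,0,0,0.095,0.2],[0,0,0,0,0,0.098,0.2],[0,0,0,0,0,0.1,0.2],[0,0,0,0,0,0.1,0.2],[0,0,0,0,0,0.1,0.2]]'
python3 -c "
from h import *
I=ctrl.snapshot('side');cv2.imwrite('pics/s10.png',cv2.resize(I[120:270,290:480],None,fx=4,fy=4))
go(*COMP['yellow'],.038,-91.8)"
```

```text
clock: 21.38
tool_pos: [0.5009, -0.1727, 0.0899]
orientation: [-179.9, 0.0, -91.8]
force: [0.7, 0.0, -0.6]
opening: 0.0357
turn [-0.001  0.    -0.   ] shift [-0.      0.0006  0.0052] t 21.43 grasp [ 0.501  -0.1727  0.0432] open 0.0353 F [-0.6 -0.4 -1.8]
```

View pics/s10.png

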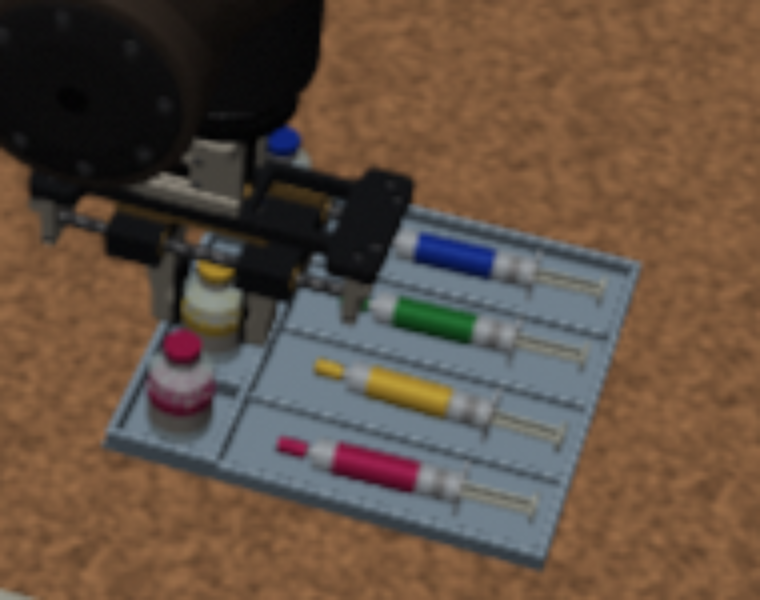

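The magenta vial stands upright, and yellow is over the yellow compartment. Lowering slowly.

```bash

python3 -m creep '[[0,0,0,0,0,0.001,0.2],[0,0,0,0,0,0.002,0.2],[0,0,0,0,0,0.003,0.2],[0,0,0,0,0,0.0035,0.2],[0,0,0,0,0,0.004,0.2],[0,0,0,0,0,0.0045,0.2],[0,0,0,0,0,0.005,0.2],[0,0,0,0,0,0.005,0.2],[0,0,0,0,0,0.005,0.2]]'
python3 -c "
from h import *
go(*COMP['yellow'],.038,-91.8)"
```

```text
clock: 22.18
tool_pos: [0.5005, -0.1727, 0.0845]
orientation: [-180.0, -0.0, -91.8]
force: [-0.8, 0.6, 2.3]
opening: 0.0354
turn [-0.    -0.    -0.001] shift [-0.0001  0.0002 -0.0003] t 22.18 grasp [ 0.5005 -0.1727  0.0377] open 0.0354 F [-0.8  0.6  2.3]
```

Contact at +2.3 N. Releasing.

```bash

python3 -m creep '[[0,0,0,0,0,0,0.43],[0,0,0,0,0,0,0.46],[0,0,0,0,0,0,0.5],[0,0,0,0,0,0,0.55],[0,0,0,0,0,0,0.6],[0,0,0,0,0,0,0.6],[0,0,0,0,0,-0.01,0.6],[0,0,0,0,0,-0.03,0.6],[0,0,0,0,0,-0.06,0.6],[0,0,0,0,0,-0.09,0.6],[0,0,0,0,0,-0.11,0.6],[0,0,0,0,0,-0.11,0.6]]'
python3 -m creep '[[0,0,0,0,0,0,0.6],[0,0,0,0,0,0,0.6]]'
python3 -c "
from h import *
go(*V['green'],.15,-91)"
```

```text
clock: 23.18
tool_pos: [0.5028, -0.173, 0.1999]
orientation: [-179.5, -0.0, -91.8]
force: [0.9, 0.1, 0.1]
opening: 0.0528
clock: 23.35
tool_pos: [0.5002, -0.1726, 0.1945]
orientation: [-180.0, 0.0, -91.8]
force: [-0.2, -0.2, -0.5]
opening: 0.0528
turn [-0.     0.    -0.015] shift [-0.4235 -0.0145 -0.0021] t 23.35 grasp [ 0.5002 -0.1726  0.1477] open 0.0528 F [-0.2 -0.2 -0.5]
```

```bash

python3 -m creep '[[0,0,-0.015,-0.02,-0.001,0,0.7],[0,0,-0.015,-0.055,-0.002,0,0.7],[0,0,-0.015,-0.095,-0.003,0,0.7],[0,0,-0.015,-0.135,-0.005,0,0.7],[0,0,-0.015,-0.175,-0.006,0,0.7],[0,0,-0.015,-0.215,-0.007,0,0.7],[0,0,-0.015,-0.255,-0.009,0,0.7],[0,0,-0.015,-0.295,-0.01,0,0.7],[0,0,-0.015,-0.335,-0.012,0,0.7],[0,0,-0.015,-0.372,-0.013,0,0.7],[0,0,-0.015,-0.402,-0.014,0,0.7],[0,0,-0.015,-0.4235,-0.0145,0,0.7]]'
python3 -m creep '[[0,0,0,0,0,0,0.7],[0,0,0,0,0,0,0.7],[0,0,0,0,0,0,0.7]]'
python3 -c "
from h import *
go(*V['green'],.043,-91)"
```

```text
clock: 24.35
tool_pos: [0.528, 0.2526, 0.193]
orientation: [179.9, -0.1, -90.9]
force: [0.8, 0.2, -0.4]
opening: 0.0616
clock: 24.6
tool_pos: [0.5279, 0.2494, 0.1932]
orientation: [179.9, -0.1, -91.0]
force: [0.2, -0.2, 0.3]
opening: 0.0613
turn [ 0.002 -0.002  0.001] shift [-0.0009 -0.0005  0.1034] t 24.6 grasp [0.5279 0.2494 0.1464] open 0.0613 F [ 0.2 -0.2  0.3]
```

```bash

python3 -m creep '[[0,0,0,-0.0005,0,0.01,0.7],[0,0,0,-0.0005,0,0.03,0.7],[0,0,0,-0.0005,0,0.05,0.7],[0,0,0,-0.0005,0,0.07,0.7],[0,0,0,-0.0005,0,0.085,0.7],[0,0,0,-0.0005,0,0.095,0.7],[0,0,0,-0.0005,0,0.1,0.7],[0,0,0,-0.0005,0,0.103,0.7],[0,0,0,-0.0005,0,0.104,0.7],[0,0,0,-0.0005,0,0.104,0.7],[0,0,0,-0.0005,0,0.104,0.7]]'
python3 -c "
from h import *
I=ctrl.snapshot('side');cv2.imwrite('pics/s11.png',cv2.resize(I[180:420,200:420],None,fx=2.5,fy=2.5))
go(*V['green'],.043)"
```

```text
clock: 25.52
tool_pos: [0.5289, 0.2508, 0.0912]
orientation: [-179.9, 0.1, -91.0]
force: [-0.7, 0.0, 0.1]
opening: 0.061
turn [-0.001  0.001  0.001] shift [0.0007 0.0006 0.0014] t 25.57 grasp [0.529  0.2509 0.0444] open 0.0614 F [0.1 0.8 1.2]
```

View pics/s11.png

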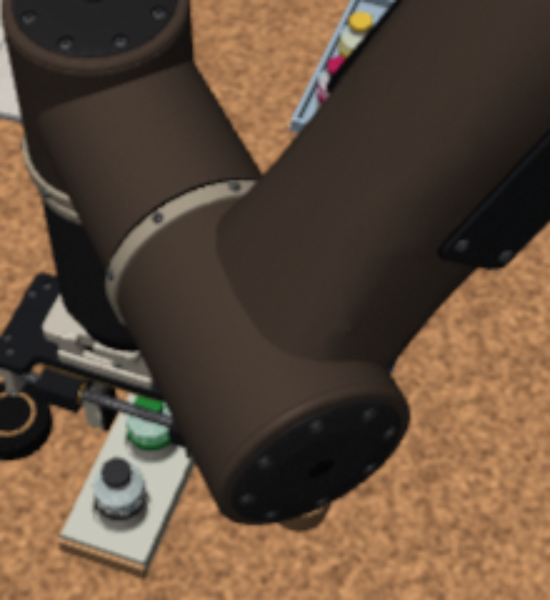

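The green vial is between the jaws, the grey one is untouched, and the gripper shows no contact with the black ring. Grasp and lift.

```bash

python3 -m creep '[[0,0,0,0.0003,0.0005,0.001,0.5],[0,0,0,0.0003,0.0005,0.001,0.3],[0,0,0,0.0003,0.0005,0.001,0.3],[0,0,0,0.0003,0.0005,0.001,0.2],[0,0,0,0.0003,0.0005,0.001,0.2],[0,0,0,0.0003,0.0005,0.001,0.2]]'
python3 -m creep '[[0,0,0,0,0,0,0.2],[0,0,0,0,0,-0.005,0.2],[0,0,0,0,0,-0.015,0.2],[0,0,0,0,0,-0.03,0.2],[0,0,0,0,0,-0.05,0.2],[0,0,0,0,0,-0.07,0.2],[0,0,0,0,0,-0.09,0.2],[0,0,0,0,0,-0.1,0.2],[0,0,0,0,0,-0.1,0.2],[0,0,0,0,0,-0.1,0.2]]'
python3 -c "
from h import *
go(*COMP['green'],.14)"
```

```text
clock: 26.07
tool_pos: [0.5281, 0.2504, 0.0895]
orientation: [-180.0, 0.0, -91.0]
force: [-0.1, 0.2, 1.1]
opening: 0.0354
clock: 26.9
tool_pos: [0.528, 0.2504, 0.1898]
orientation: [-180.0, 0.1, -91.0]
force: [-0.1, -0.2, -1.0]
opening: 0.0353
turn [-0.001  0.001  0.   ] shift [0.4815 0.0212 0.0025] t 26.9 grasp [0.528  0.2504 0.143 ] open 0.0353 F [-0.1 -0.2 -1. ]
```

```bash

python3 -m creep '[[0,0,0.014,0.015,0.001,0,0.2],[0,0,0.014,0.045,0.002,0,0.2],[0,0,0.014,0.08,0.004,0,0.2],[0,0,0.014,0.117,0.005,0,0.2],[0,0,0.014,0.155,0.007,0,0.2],[0,0,0.014,0.193,0.009,0,0.2],[0,0,0.014,0.23,0.01,0,0.2],[0,0,0.014,0.267,0.012,0,0.2],[0,0,0.014,0.303,0.013,0,0.2],[0,0,0.014,0.335,0.015,0,0.2],[0,0,0.014,0.36,0.016,0,0.2],[0,0,0.014,0.38,0.017,0,0.2]]'
python3 -m creep '[[0,0,0,0.02,0.001,0,0.2],[0,0,0,0.045,0.002,0,0.2],[0,0,0,0.07,0.003,0,0.2],[0,0,0,0.09,0.0035,0,0.2],[0,0,0,0.1,0.004,0,0.2],[0,0,0,0.1015,0.004,0,0.2],[0,0,0,0.1015,0.004,0,0.2],[0,0,0,0.1015,0.004,0,0.2]]'
python3 -c "
from h import *
go(*COMP['green'],.038,-91.8)"
```

```text
clock: 27.9
tool_pos: [0.5029, -0.1318, 0.188]
orientation: [179.8, -0.0, -91.9]
force: [0.8, -0.3, -0.1]
opening: 0.0352
clock: 28.57
tool_pos: [0.497, -0.2303, 0.1888]
orientation: [179.9, 0.0, -91.8]
force: [0.2, -0.5, -0.9]
opening: 0.0352
turn [0.001 0.    0.   ] shift [ 0.0004 -0.0016  0.104 ] t 28.57 grasp [ 0.497  -0.2303  0.142 ] open 0.0352 F [ 0.2 -0.5 -0.9]
```

```bash

python3 -m creep '[[0,0,0,0,-0.001,0.01,0.2],[0,0,0,0,-0.0013,0.03,0.2],[0,0,0,0,-0.0013,0.05,0.2],[0,0,0,0,-0.0013,0.068,0.2],[0,0,0,0,-0.0013,0.082,0.2],[0,0,0,0,-0.0013,0.09,0.2],[0,0,0,0,-0.0013,0.095,0.2],[0,0,0,0,-0.0013,0.098,0.2],[0,0,0,0,-0.0013,0.1,0.2],[0,0,0,0,-0.0013,0.1,0.2],[0,0,0,0,-0.0013,0.1,0.2]]'
python3 -c "
from h import *
I=ctrl.snapshot('side');cv2.imwrite('pics/s12.png',cv2.resize(I[120:270,290:480],None,fx=4,fy=4))
go(*COMP['green'],.038,-91.8)"
```

```text
clock: 29.48
tool_pos: [0.4992, -0.2307, 0.09]
orientation: [-179.9, -0.0, -91.8]
force: [-0.2, 0.5, 0.3]
opening: 0.0352
turn [-0.001 -0.     0.   ] shift [-0.0001  0.0006  0.0052] t 29.53 grasp [ 0.4992 -0.2308  0.0432] open 0.0354 F [ 0.3  0.  -0.4]
```

View pics/s12.png

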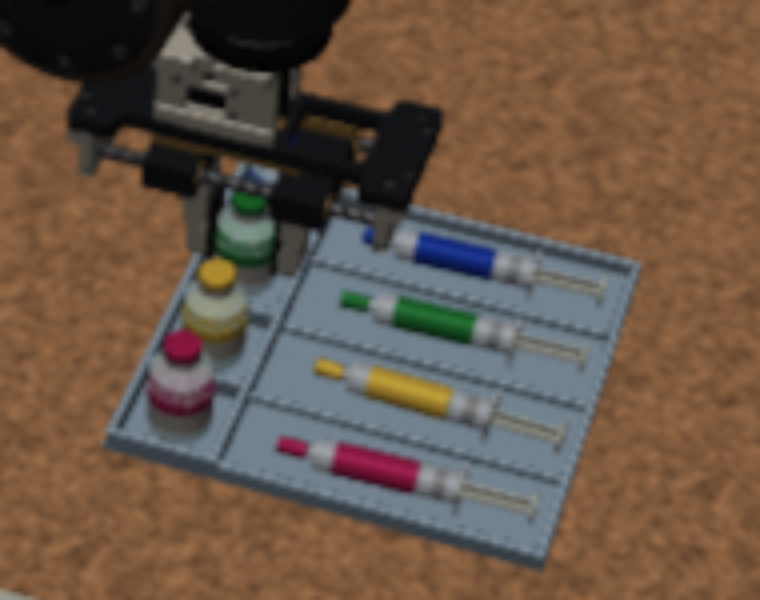

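Green is centred over its compartment and the others are standing. Lowering slowly.

```bash

python3 -m creep '[[0,0,0,0,0,0.001,0.2],[0,0,0,0,0,0.002,0.2],[0,0,0,0,0,0.003,0.2],[0,0,0,0,0,0.0035,0.2],[0,0,0,0,0,0.004,0.2],[0,0,0,0,0,0.0045,0.2],[0,0,0,0,0,0.005,0.2],[0,0,0,0,0,0.005,0.2],[0,0,0,0,0,0.005,0.2]]'
```

```text
clock: 30.28
tool_pos: [0.4988, -0.2307, 0.0845]
orientation: [180.0, 0.0, -91.8]
force: [-1.5, 1.0, 2.5]
opening: 0.0353
```

Contact at +2.5 N. Releasing, then retreating high and aside for the final check.

```bash

python3 -m creep '[[0,0,0,0,0,0,0.43],[0,0,0,0,0,0,0.46],[0,0,0,0,0,0,0.5],[0,0,0,0,0,0,0.55],[0,0,0,0,0,0,0.6],[0,0,0,0,0,0,0.6],[0,0,0,0,0,-0.01,0.6],[0,0,0,0,0,-0.03,0.6],[0,0,0,0,0,-0.06,0.6],[0,0,0,0,0,-0.09,0.6],[0,0,0,0,0,-0.12,0.6],[0,0,0,0,0,-0.15,0.6]]'
python3 -m creep '[[0,0,0,0.02,0,0,0.6],[0,0,0,0.06,0.01,0,0.6],[0,0,0,0.1,0.02,0,0.6],[0,0,0,0.14,0.03,0,0.6],[0,0,0,0.18,0.04,0,0.6],[0,0,0,0.22,0.05,0,0.6],[0,0,0,0.25,0.06,0,0.6],[0,0,0,0.27,0.065,0,0.6],[0,0,0,0.28,0.07,0,0.6],[0,0,0,0.28,0.07,0,0.6],[0,0,0,0.28,0.07,0,0.6],[0,0,0,0.28,0.07,0,0.6]]'
cat > chk.py <<'E'
from h import *
np.set_printoptions(precision=4,suppress=True)
T=ctrl.snapshot("top");S=ctrl.snapshot("side");cv2.imwrite("pics/tF.png",T);cv2.imwrite("pics/sF.png",cv2.resize(S[120:270,290:480],None,fx=4,fy=4))
T0=cv2.imread("pics/top0.png")
for c in HUE:
    a=blobs(T,c,(345,210,500,262),amin=50);b=[k for k in blobs(S,c,(300,120,470,260),amin=50) ]
    p=onz("top",a[0][1],.064)[:2]-np.array([.0018,.0006]) # same top-view bias as at rack
    cand=[tri(a[0][1],k[1]) for k in b]
    d=p-CT
    print(c,"tray-frame mm",(d@AX*1e3).round(1),(d@AY*1e3).round(1),"tri",[(q.round(4).tolist(),round(e,4)) for q,e in cand if e<.008])
    s0=blobs(T0,c,(350,262,490,370))[0][1];s1=blobs(T,c,(350,262,490,370))[0][1];print("  syringe px",s0,s1)
print(ctrl.get_obs()["clock"],ctrl.get_obs()["tool_pos"])
E
python3 chk.py
```

```text
clock: 31.28
tool_pos: [0.4984, -0.2308, 0.2368]
orientation: [-180.0, -0.0, -91.8]
force: [1.0, 0.1, -0.2]
opening: 0.0522
clock: 32.28
tool_pos: [0.4204, -0.5076, 0.2347]
orientation: [-180.0, 0.0, -91.7]
force: [0.0, 0.4, -0.7]
opening: 0.0524
magenta tray-frame mm -1.4 88.2 tri [([0.5013, -0.113, 0.065], np.float64(0.0026))]
  syringe px [369.5, 306.1] [369.5, 306.1]
blue tray-frame mm -0.8 -87.9 tri []
  syringe px [464.5, 305.6] [464.5, 305.5]
yellow tray-frame mm -0.9 29.5 tri [([0.4997, -0.1715, 0.0662], np.float64(0.0028))]
  syringe px [402.1, 307.3] [402.1, 307.3]
green tray-frame mm -0.6 -28.5 tri [([0.498, -0.2291, 0.0671], np.float64(0.0031))]
  syringe px [434.5, 306.6] [434.6, 306.8]
32.3833 [ 0.4207 -0.5074  0.2348]
```

```bash
ls pics | tail -3
```

```text
z1.png
z2.png
z3.png
```

View pics/tF.png

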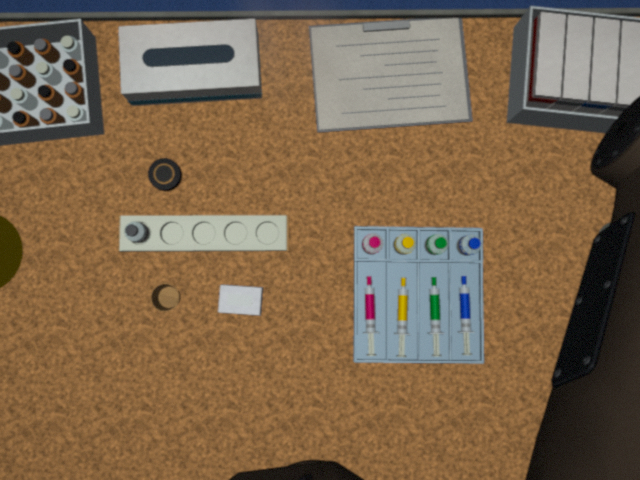

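View pics/sF.png

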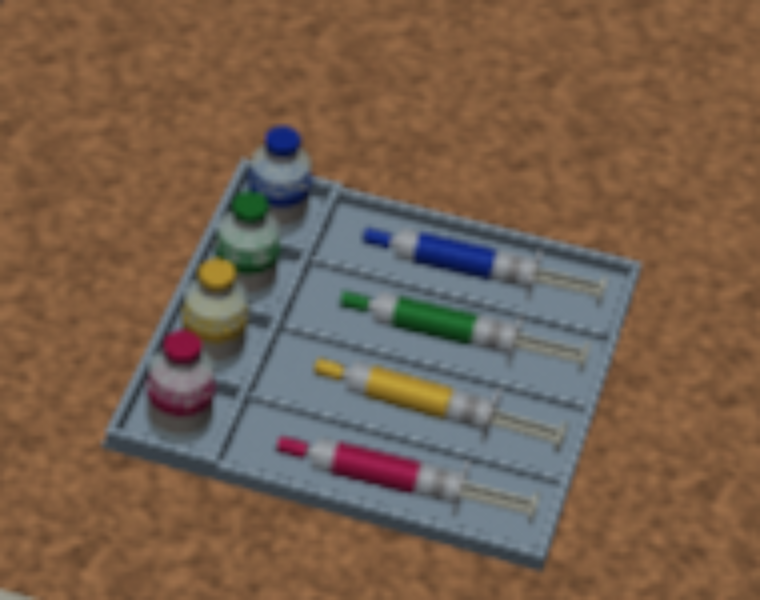

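All four vials stand upright at the matching tips (top view: magenta 373, yellow 405, green 438, blue 470, at row ~243). The grey vial is still in the rack at (136, 232), and the syringes are unmoved. Handing in.

```bash
python3 -c "
from plant import ctrl
print(ctrl.close_job())"
```

```text
the job is handed in; nothing more can be done
None
```

All four vials now stand in the tray in the syringes' order: magenta, yellow, green, blue. Each was lowered until contact read about 2–3.5 N before release, and I handed the job in at about 32 s of the 96 s allowed.

- **Position:** the top view puts every vial within about 1.5 mm of its compartment centre.
- **Height:** two-view cap heights came out at 65–67 mm for magenta, yellow and green, which fits vials fully down on the tray floor. The same check gave no result for the blue vial, so it rests on the pictures, where it stands upright and down, and on the 3.5 N floor contact when it was set down.
- **Everything else:** the syringes moved no more than 0.2 pixel in the top view, and the grey diluent vial is still in its rack well. The gripper ended well clear of everything.

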